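# Shut and lock the fume extractor's filter door

### The job

The filter door on top of the fume extractor stands slightly ajar, pushed up by its seal. Set a fingertip (or both fingertips, without pinching) in the slot of the round quarter-turn fastener on that door, press the door down fully home and, still pressing, turn the fastener a quarter turn clockwise until it stops, so that the door stays locked down when you let go. Leave the neighbouring, already locked fastener on the fixed cover as it is, do not lift the door, and do not disturb the things on the bench or on the extractor.

Things in the scene. Friction and masses are not known exactly. Their poses are not given: they have to be found in the camera images.
- extractor: Fume extractor: white box 300 (x) x 340 (y) x 120 mm high, fixed. Origin: centre of its underside, z up; front = its -x side. Its top, flush at 120 mm: grey filter door (206 along x, 190 along y, 14 thick) at the -y side, grey fixed cover at the +y side, white strip at the back. Fastener axes at x -85 mm: the door's (when shut) at y -67.5, the cover's at y +102.5.
- door (a joint): Hinge angle of the filter door, rad: 0 shut, at a hard stop; grows as its front edge rises. Hinge line along the extractor's y at x +70, height 113 mm. The seal springs it up to about 0.07 (fastener 11 mm above its shut height) whenever it is not locked; about 3 N down on the fastener shuts it. Locked, it rests at about 0.007.
- fastener (a joint): Turn of the door's fastener, rad: 0 open (slot along the extractor's y), grows clockwise seen from above to a hard stop at 1.571, locked (slot along the extractor's x). Starts at 0 to 0.2, stays where left; takes about 0.1 N m. A tongue beneath it must pass under a ledge: it is blocked about half way unless the door is held down within about 2 mm of home.
- fastener_slot (a point): Centre of the door's fastener, on its axis, level with its top face (flush with the door). Bare metal disc 84 mm across in the door, with one straight slot across its middle, 78 mm long, 30 mm wide, 11 mm deep (flat floor; the 3 mm rim closes its ends). The point turns with it: y axis along the slot, z out of the face (up).
- cover_fastener (a joint): Turn of the fixed cover's fastener, same kind and size, already locked (about 1.54 to 1.57). To be left so.
- cover_fastener_slot (a point): Centre of the top face of the fixed cover's fastener, 170 mm to the +y side of the door's one; y axis along its slot.
- flux_jar: Small round glass jar with a metal cap, 48 mm across, 35 mm high, loose on the back strip of the extractor's top; origin at the centre of its underside.
- screwdriver: Screwdriver 160 mm long lying on the bench in front of the extractor.
- circuit_board: Small circuit board 50 x 40 mm, up to 16 mm high, lying on the bench in front of the extractor; origin at the centre of its underside.
- multimeter: Hand multimeter 130 x 70 x 30 mm lying on the bench; origin at the centre of its underside.
- solder_spool: Grey spool 60 mm across, 46 mm high, standing on the bench; origin at the centre of its underside.
- sponge_tray: Black tray 100 x 80 mm with a yellow sponge, 23 mm high; origin at the centre of its underside.
- helping_hands: Weighted base 90 x 50 mm with a post, clips and a small magnifier, 130 mm high; origin at the centre of its underside.

How it is judged:
By the outcome, as a careful person would: the job done as asked, in the order asked, and still so for the second after the job is handed in, with the robot touching nothing.
It also fails if it takes over 43 s, if anything falls off the work surface, if the arm or the gripper's body presses on something with over 40 N, if the wrist force passes 120 N, or if a joint passes its speed limit or range.

### The arm

A 6-joint arm with a two-finger parallel gripper is mounted at the origin on the work surface. World frame = base frame: x ahead of the robot, y to its left, z up, the work surface at z = 0. Lengths are in m, angles in rad, forces in N, time in s.
With the tool pointing down it reaches from about 0.3 to 1 m from the base axis. Payload 5.1 kg.
Tool frame: the origin (TCP) lies midway between the tips of the shut fingers; the grasp point (between the pads) lies 19 mm behind it; z points along the fingers, y is the line along which they close (so a half turn about z gives the same grasp; the last joint's range is limited). The gripper opens to 95 mm and grips with 3 to 60 N. Pads are 20 mm wide; open, the fingers measure 119 mm over their backs; the gripper's body (75 mm by 180 mm) begins 59 mm behind the grasp point.
Start: joints at [-1.313, 0.124, 1.65, -0, 1.367, -0.083], TCP at [0.217, -0.613, 0.215] pointing down, gripper open.
Joint ranges: [-2.61, 2.61], [-1.02, 2.33], [0.03, 2.71], [-1.35, 4.49], [0.32, 2.68], [-2.91, 2.91]. Speed limits (rad/s): [2.57, 2.57, 3.14, 3.14, 3.14, 3.14].

### API

Orientations are given as a 3x3 rotation matrix whose columns are the frame's x, y, z axes.
In Python, from plant import robot, imaging gives the robot as it stands.
- The arm moves only by the tool jog_arm, never from a script. Its argument "deltas" is a list of rows, each an object of numbers: "x", "y", "z": the shift along the tool's x, y, z in mm; "turn": the turn about the tool's z in rad. In form: [{"x": .., "y": .., "z": .., "turn": ..}, ...]. A call has 1 to 20 rows; each row is the pose to reach, as a shift and turn from the pose commanded when the call began, along the tool's axes at that moment; what a row does not reach only later rows make up. A row lasts 1/12 s, in which the tool goes at most 41.7 mm and 7.16 degrees, less where a joint would pass 70% of its speed; a pose out of reach is approached as far as the arm can. A call with a gripper value outside its range is refused whole. "fingers" is the opening in per cent of the stroke, from 0 (shut) to 100 (fully open), set as the call begins (left out, the last holds). The fingers move at their own pace and stop on an object; the grip force is fixed at half the most. Time passes only in rows, so rows that repeat a pose let the fingers close. It gives the time, the measured TCP pose, the force, the opening and the grip force at its end, in the units of the state.
- robot.get_obs(): the state, without advancing time (a new reading comes with each control period).
- imaging.snapshot(name): name is "scene" or "top"; returns the picture (400x640x3 uint8, red, green, blue); there is no depth.
- imaging.camera_model(name): a dict with "K" (3x3 intrinsics, pixels), "dist_coeffs" ([k1, k2, p1, p2, k3] as OpenCV has them; the pictures are not rectified), "R" (3x3) and "t" (3): a world point X has camera coordinates R X + t. Camera axes: x right, y down, z forward; pixel columns grow to the right and rows downward; lengths in m; the calibration is good to about 2 mm. A picture is of the moment at which its call begins. camera_model takes no time and is no camera call.
- robot.hand_in(): hands the job in; it is judged then, once.
The state is a dict: "time_s": time; "joints": joint angles; "joint_velocities": joint speeds; "tau": joint torques, N m; "ee_pos": TCP position; "tool_rot": TCP orientation; "contact_force": force on the tool from outside, world axes, zero at the start; "ft_torque": the same for the moment, N m; "finger_gap": finger opening in m; "grip_force": force on a finger pad.
Only numpy, scipy, OpenCV 4.12 (cv2) and the standard library are available. Lean on these libraries where they do the work, as an engineer would, in place of code of your own. Each camera call takes 0.05 s, during which the arm holds its last target. There are 200 camera calls.

## Working session

There is one attempt and no reset: what is moved stays moved. The work goes in short steps, Python scripts to look and compute and a tool call to move; the robot and the scene stay as the last step left them, time stands still between calls to the robot, and variables do not carry over. Pictures are saved under pics/ and viewed, at most 10 in all, crops included, and the job is handed in when it is done.

Besides the shell and the picture viewer there is one more tool, called after "Call:" as a command line: name --argument value ..., lists and objects as JSON in quotes. jog_arm: Moves the arm, as the interface text tells. Its arguments: {"type":"object","properties":{"deltas":{"type":"array","items":{"type":"object","properties":{"x":{"type":"number"},"y":{"type":"number"},"z":{"type":"number"},"turn":{"type":"number"}}}},"fingers":{"type":"number"}},"required":["deltas"]}

```bash
mkdir -p pics
python3 - <<'E'
from plant import robot, imaging
import cv2
for n in("scene","top"):
    cv2.imwrite(f"pics/{n}0.png",imaging.snapshot(n)[:,:,::-1])
    m=imaging.camera_model(n);print(n,m)
o=robot.get_obs();print(o["tool_rot"],o["ee_pos"],o["time_s"],o["finger_gap"])
E
```

```text
scene {'K': array([[397.59239146,   0.        , 321.6597924 ],
       [  0.        , 397.59239146, 193.05894329],
       [  0.        ,   0.        ,   1.        ]]), 'dist_coeffs': array([0.02886644, 0.        , 0.        , 0.        , 0.        ]), 'R': array([[ 0.70354837,  0.71064635,  0.00120716],
       [ 0.60673594, -0.5997897 , -0.52165488],
       [-0.36998809,  0.36774187, -0.85315575]]), 't': array([-0.37029298, -0.27415713,  1.63519181])}
top {'K': array([[417.12698941,   0.        , 325.45587647],
       [  0.        , 417.12698941, 197.69173946],
       [  0.        ,   0.        ,   1.        ]]), 'dist_coeffs': array([-0.07245981,  0.        ,  0.        ,  0.        ,  0.        ]), 'R': array([[ 0.01269311, -0.99990587,  0.0052083 ],
       [-0.99677355, -0.01306585, -0.07919454],
       [ 0.07925513, -0.00418627, -0.99684557]]), 't': array([9.35463213e-04, 5.59471390e-01, 1.23418415e+00])}
[[ 9.42495031e-01  3.34219825e-01 -4.73879961e-04]
 [ 3.34220128e-01 -9.42493361e-01  1.78054290e-03]
 [ 1.48464020e-04 -1.83653306e-03 -9.99998303e-01]] [ 0.21707772 -0.61208323  0.21352368] 0.1 0.09542376810522554
```

View pics/top0.png

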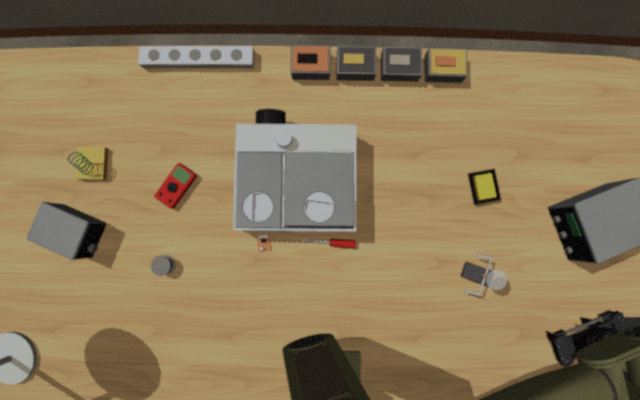

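View pics/scene0.png

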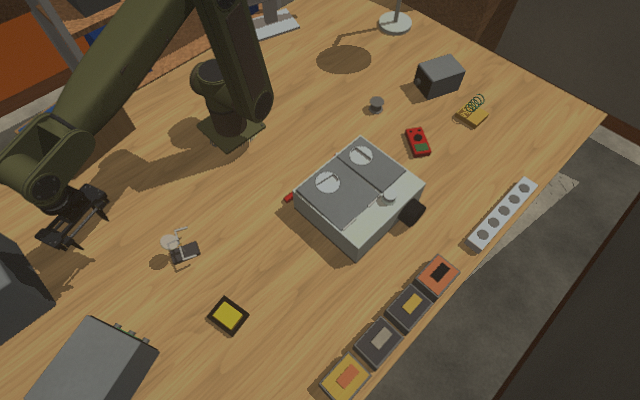

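The top view shows the door fastener near pixel (319,207), the locked cover fastener near (258,207), the jar at (285,141), and the screwdriver and board in front at rows 240–244. Next I'll measure these precisely.

```bash
cat > h.py <<'E'
import numpy as np,cv2
from plant import imaging
def ray(n,uv):
    m=imaging.camera_model(n);p=cv2.undistortPoints(np.array([[uv]],float),m["K"],m["dist_coeffs"])[0,0]
    return -m["R"].T@m["t"], m["R"].T@np.array([*p,1.])
def onz(n,uv,z):
    c,d=ray(n,uv);return c+d*(z-c[2])/d[2]
def proj(n,X):
    m=imaging.camera_model(n);return cv2.projectPoints(np.float64(X).reshape(-1,1,3),cv2.Rodrigues(m["R"])[0],m["t"],m["K"],m["dist_coeffs"])[0][:,0]
E
python3 - <<'E'
from h import *
for n,(x,y,w,h) in {"top":(225,115,140,145),"scene":(280,120,160,145)}.items():
    im=cv2.imread(f"pics/{n}0.png")
    c=im[y:y+h,x:x+w]
    g=cv2.cvtColor(c,cv2.COLOR_BGR2GRAY)
    cv2.imwrite(f"pics/{n}crop.png",cv2.resize(c,None,fx=4,fy=4,interpolation=cv2.INTER_CUBIC))
    for t in(140,155,170):
        cs,_=cv2.findContours((g>t).astype(np.uint8),cv2.RETR_EXTERNAL,cv2.CHAIN_APPROX_NONE)
        for k in cs:
            if cv2.contourArea(k)>200:
                hu=cv2.convexHull(k);e=cv2.fitEllipse(hu) if len(hu)>5 else None
                print(n,t,cv2.contourArea(k),cv2.boundingRect(k),e and np.add(e[0],(x,y)),e and e[1],)
E
```

```text
top 140 388.0 (29, 78, 19, 29) [261.68123627 207.08146667] (20.470829010009766, 28.977092742919922)
top 140 634.5 (80, 77, 29, 30) [318.82622528 206.61979675] (29.322751998901367, 30.0644474029541)
top 140 7142.5 (0, 0, 140, 145) None None
top 155 388.5 (81, 87, 28, 20) [319.27515411 210.18478394] (21.363462448120117, 27.40287208557129)
top 155 350.5 (30, 79, 18, 28) [261.94366837 207.31253815] (19.25968360900879, 27.900318145751953)
top 155 3064.5 (8, 8, 124, 108) [291.31802368 168.04879379] (131.0367431640625, 166.33831787109375)
top 170 303.5 (82, 88, 26, 18) [319.28102875 210.82554626] (18.330352783203125, 25.537179946899414)
top 170 277.5 (31, 80, 16, 25) [262.20241928 207.13092041] (17.076536178588867, 25.463809967041016)
top 170 2476.5 (11, 10, 119, 26) [295.03400421 138.64354324] (44.94053649902344, 134.3596954345703)
scene 140 213.0 (36, 57, 24, 16) [328.1905899  184.64237213] (15.144360542297363, 22.856904983520508)
scene 140 2291.0 (12, 0, 134, 129) [360.65048981 182.5970726 ] (102.38996887207031, 151.08859252929688)
scene 155 1793.0 (52, 48, 93, 80) [377.87512207 206.48209381] (49.18100357055664, 107.60549926757812)
```

View pics/topcrop.png

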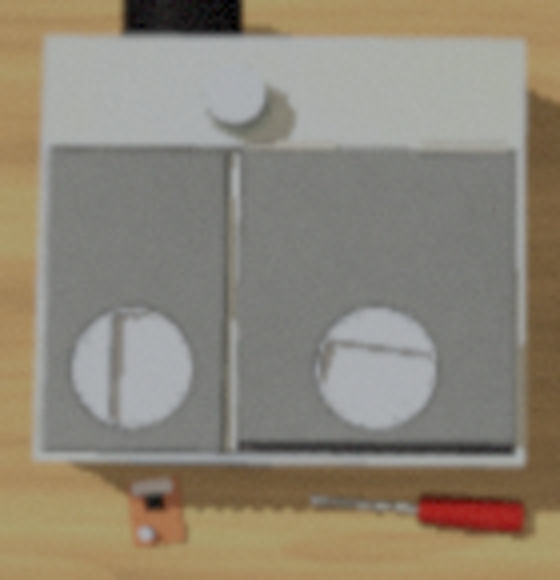

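View pics/scenecrop.png

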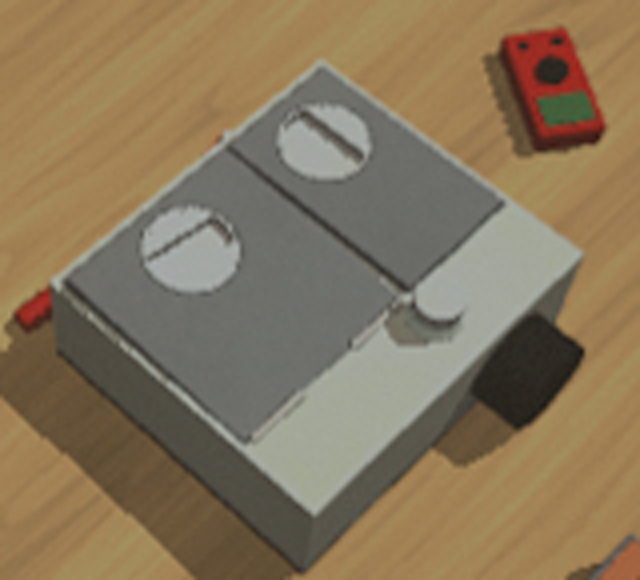

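The crops show the box's top corners clearly, and the door slot wall at about 7° clockwise of the extractor's y. I'll fit the pose to these points.

Run:
```python
from h import *
from scipy.optimize import least_squares as L
f=lambda p,o:(np.array(p,float)+.5)/4-.5+o
tp=f([(44,36),(526,40),(526,465),(35,458),(132,367),(377,368)],(225,115))
sc=f([(583,255),(313,515),(50,285),(321,62),(324,141),(191,249)],(280,120))
M=np.array([(.15,.17,.12),(.15,-.17,.12),(-.15,-.17,.12),(-.15,.17,.12),(-.085,.1025,.12),(-.084,-.0675,.131)])
def W(q,P): 
    c,s=np.cos(q[2]),np.sin(q[2]);return P@np.array([[c,-s,0],[s,c,0],[0,0,1]]).T+[q[0],q[1],0]
r=lambda q:np.r_[(proj("top",W(q,M))-tp).ravel(),(proj("scene",W(q,M))-sc).ravel()]
s=L(r,[.55,0,0],loss="soft_l1");q=s.x;print("pose",q);print(np.round(r(q).reshape(-1,2),2))
print("fasteners",W(q,M[4:]))
for n,p in(("top",tp),("scene",sc)):
  print(n,"cover",onz(n,p[4],.12),"door",onz(n,p[5],.131))
for n,a,b,o in(("top",(328,342),(432,354),(225,115)),("scene",(150,260),(216,220),(280,120))):
  A,B=onz(n,f(a,o),.131),onz(n,f(b,o),.131);d=A-B if n=="top" else A-B
  print(n,"slot angle cw of ext y",np.arctan2(d[0],d[1]), "yaw",q[2])
```

```text
pose [0.61049189 0.09356339 0.00443163]
[[ 0.43 -0.41]
 [ 0.12 -0.5 ]
 [-0.08 -0.17]
 [-0.22  0.46]
 [ 0.29 -0.01]
 [ 0.25 -0.31]
 [ 0.28 -0.44]
 [ 0.08  0.16]
 [-0.41 -0.99]
 [-0.   -0.83]
 [ 0.04 -0.05]
 [-0.14 -0.19]]
fasteners [[0.52503849 0.1956857  0.12      ]
 [0.52679185 0.0256918  0.131     ]]
top cover [0.52499684 0.19648725 0.12      ] door [0.52592292 0.02636372 0.131     ]
scene cover [0.52508467 0.19541947 0.12      ] door [0.52767601 0.02549176 0.131     ]
top slot angle cw of ext y 0.10206840337878681 yaw 0.004431632763461004
scene slot angle cw of ext y -2.9875584189350244 yaw 0.004431632763461004
```

Call:
jog_arm --deltas '[{"z": -40},{"z": -80},{"x": 30,"y": -30,"z": -90},{"x": 505,"y": -497,"z": -90},{"x": 505,"y": -497,"z": -90},{"x": 505,"y": -497,"z": -90},{"x": 505,"y": -497,"z": -90},{"x": 505,"y": -497,"z": -90},{"x": 505,"y": -497,"z": -90},{"x": 505,"y": -497,"z": -90},{"x": 505,"y": -497,"z": -90},{"x": 505,"y": -497,"z": -90},{"x": 505,"y": -497,"z": -90},{"x": 505,"y": -497,"z": -90},{"x": 505,"y": -497,"z": -90},{"x": 505,"y": -497,"z": -90},{"x": 505,"y": -497,"z": -90},{"x": 505,"y": -497,"z": -90},{"x": 505,"y": -497,"z": -90},{"x": 505,"y": -497,"z": -90}]' --fingers 40

```text
schema error: expected keys x, y, z, turn
```

```bash
python3 -c "
from plant import robot
o=robot.get_obs();print({k:o[k] for k in ('joints','ee_pos','tool_rot','contact_force','finger_gap','time_s')})"
```

```text
{'joints': array([-1.31260689e+00,  1.24447811e-01,  1.65150555e+00, -3.62047635e-06,
        1.36748181e+00, -8.25876267e-02]), 'ee_pos': array([ 0.21707772, -0.61208323,  0.21352368]), 'tool_rot': array([[ 9.42495031e-01,  3.34219825e-01, -4.73879961e-04],
       [ 3.34220128e-01, -9.42493361e-01,  1.78054290e-03],
       [ 1.48464020e-04, -1.83653306e-03, -9.99998303e-01]]), 'contact_force': array([-0.26764479, -0.04740448, -0.94609617]), 'finger_gap': 0.09542376810522554, 'time_s': 0.1}
```

Call:
jog_arm --deltas '[{"x": 0,"y": 0,"z": -40,"turn": 0},{"x": 0,"y": 0,"z": -80,"turn": 0},{"x": 30,"y": -30,"z": -90,"turn": 0},{"x": 505,"y": -497,"z": -90,"turn": 0},{"x": 505,"y": -497,"z": -90,"turn": 0},{"x": 505,"y": -497,"z": -90,"turn": 0},{"x": 505,"y": -497,"z": -90,"turn": 0},{"x": 505,"y": -497,"z": -90,"turn": 0},{"x": 505,"y": -497,"z": -90,"turn": 0},{"x": 505,"y": -497,"z": -90,"turn": 0},{"x": 505,"y": -497,"z": -90,"turn": 0},{"x": 505,"y": -497,"z": -90,"turn": 0},{"x": 505,"y": -497,"z": -90,"turn": 0},{"x": 505,"y": -497,"z": -90,"turn": 0},{"x": 505,"y": -497,"z": -90,"turn": 0},{"x": 505,"y": -497,"z": -90,"turn": 0},{"x": 505,"y": -497,"z": -90,"turn": 0},{"x": 505,"y": -497,"z": -90,"turn": 0},{"x": 505,"y": -497,"z": -90,"turn": 0},{"x": 505,"y": -497,"z": -90,"turn": 0}]' --fingers 40

```text
time_s: 1.77
ee_pos: [0.5282, 0.0302, 0.3037]
tool_rot: [[0.94, 0.341, -0.001], [0.341, -0.94, 0.003], [0.0, -0.003, -1.0]]
contact_force: [-1.2, 0.2, 0.5]
finger_gap: 0.0381
grip_force: 0.0
```

```bash
python3 -c "
from plant import robot
o=robot.get_obs();print({k:o[k] for k in ('joints','ee_pos','tool_rot','contact_force','finger_gap','time_s')})"
```

```text
{'joints': array([-0.04585702, -0.18618958,  1.80522247,  0.00261164,  1.52356925,
        1.17724882]), 'ee_pos': array([0.52823995, 0.03017888, 0.30370315]), 'tool_rot': array([[ 9.40204615e-01,  3.40609002e-01, -8.88667626e-04],
       [ 3.40610154e-01, -9.40200877e-01,  2.65224681e-03],
       [ 6.78530578e-05, -2.79634391e-03, -9.99996088e-01]]), 'contact_force': array([-1.22279833,  0.21391703,  0.53149023]), 'finger_gap': 0.03810353695566383, 'time_s': 1.7667}
```

Call:
jog_arm --deltas '[{"x": 0,"y": 0,"z": 0,"turn": -0.12},{"x": 0,"y": 0,"z": 0,"turn": -0.24},{"x": 0,"y": 0,"z": 0,"turn": -0.36},{"x": 0,"y": 0,"z": 0,"turn": -0.48},{"x": 0,"y": 0,"z": 0,"turn": -0.6},{"x": 0,"y": 0,"z": 0,"turn": -0.72},{"x": 0,"y": 0,"z": 0,"turn": -0.84},{"x": 0,"y": 0,"z": 0,"turn": -0.96},{"x": 0,"y": 0,"z": 0,"turn": -1.08},{"x": 0,"y": 0,"z": 0,"turn": -1.2},{"x": 0,"y": 0,"z": 0,"turn": -1.32},{"x": 0,"y": 0,"z": 0,"turn": -1.44},{"x": 0,"y": 0,"z": 0,"turn": -1.56},{"x": 0,"y": 0,"z": 0,"turn": -1.68},{"x": 0,"y": 0,"z": 0,"turn": -1.8},{"x": 0,"y": 0,"z": 0,"turn": -1.92},{"x": 0,"y": 0,"z": 0,"turn": -2.04},{"x": 0,"y": 0,"z": 0,"turn": -2.16},{"x": 0,"y": 0,"z": 0,"turn": -2.28},{"x": 0,"y": 0,"z": 0,"turn": -2.4}]'

```text
time_s: 3.43
ee_pos: [0.5267, 0.0241, 0.3041]
tool_rot: [[-0.923, 0.385, -0.001], [0.385, 0.923, -0.0], [0.001, -0.001, -1.0]]
contact_force: [0.2, -0.3, -0.5]
finger_gap: 0.0377
grip_force: 0.0
```

Call:
jog_arm --deltas '[{"x": 0,"y": 0,"z": 0,"turn": -0.12},{"x": 0,"y": 0,"z": 0,"turn": -0.24},{"x": 0,"y": 0,"z": 0,"turn": -0.27},{"x": 0,"y": 0,"z": 0,"turn": -0.27},{"x": 0,"y": 0,"z": 0,"turn": -0.27}]'

```text
time_s: 3.85
ee_pos: [0.5268, 0.0243, 0.3042]
tool_rot: [[-0.991, 0.132, -0.001], [0.132, 0.991, -0.0], [0.001, -0.0, -1.0]]
contact_force: [-0.2, -0.5, -0.2]
finger_gap: 0.0377
grip_force: 0.0
```

Run:
```python
from h import *
from plant import robot
o=robot.get_obs();R=o["tool_rot"];p=o["ee_pos"]
print(o["joints"],p,R,o["contact_force"],o["time_s"])
print("cw of y",np.arctan2(R[0,1],R[1,1]),"tool delta to slot mm",1000*R.T@(np.array([.5268,.0257,.131])-p))
```

```text
[-5.57276299e-02 -1.90371729e-01  1.80797096e+00 -1.16643566e-04
  1.52473198e+00 -1.49425776e+00] [0.52679336 0.02426187 0.30422305] [[-9.91266015e-01  1.31875450e-01 -7.43902248e-04]
 [ 1.31875541e-01  9.91266279e-01 -7.52021204e-05]
 [ 7.27487900e-04 -1.72647818e-04 -9.99999720e-01]] [-0.18125574 -0.47754687 -0.16970679] 3.85
cw of y 0.13226071824828647 tool delta to slot mm [5.70545924e-02 1.45635421e+00 1.73222888e+02]
```

Call:
jog_arm --deltas '[{"x": 0,"y": 1.5,"z": 40,"turn": 0},{"x": 0,"y": 1.5,"z": 80,"turn": 0},{"x": 0,"y": 1.5,"z": 115,"turn": 0},{"x": 0,"y": 1.5,"z": 135,"turn": 0},{"x": 0,"y": 1.5,"z": 145,"turn": 0},{"x": 0,"y": 1.5,"z": 145,"turn": 0},{"x": 0,"y": 1.5,"z": 145,"turn": 0}]'

```text
time_s: 4.43
ee_pos: [0.5277, 0.026, 0.1604]
tool_rot: [[-0.991, 0.131, 0.001], [0.131, 0.991, -0.0], [-0.001, 0.0, -1.0]]
contact_force: [-0.3, -0.1, 0.7]
finger_gap: 0.0382
grip_force: 0.0
```

Run:
```python
from h import *
c=imaging.snapshot("scene")[:,:,::-1][120:265,280:440]
cv2.imwrite("pics/s2.png",cv2.resize(c,None,fx=4,fy=4,interpolation=cv2.INTER_CUBIC))
```

```text
(no output)
```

View pics/s2.png

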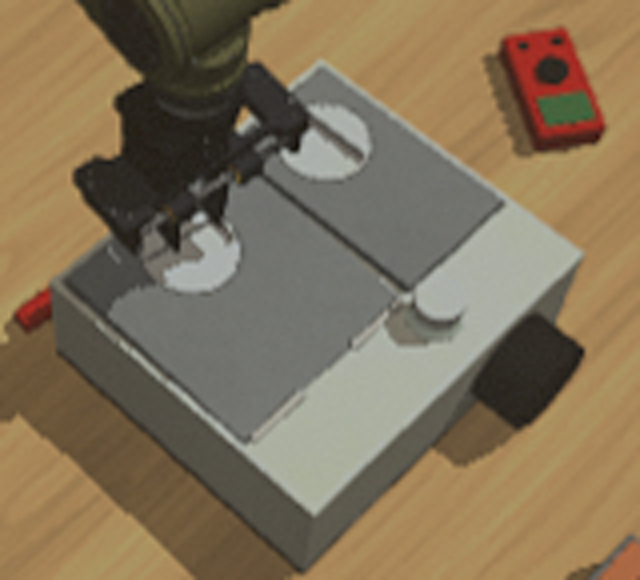

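The fingertips, at crop pixels (172,248) and (222,240), hang over the disc in line with the slot. I'll feel down from here.

Call:
jog_arm --deltas '[{"x": 0,"y": 0,"z": 12,"turn": 0},{"x": 0,"y": 0,"z": 24,"turn": 0},{"x": 0,"y": 0,"z": 30,"turn": 0},{"x": 0,"y": 0,"z": 34,"turn": 0},{"x": 0,"y": 0,"z": 34,"turn": 0},{"x": 0,"y": 0,"z": 34,"turn": 0}]'

```text
time_s: 4.98
ee_pos: [0.527, 0.0261, 0.1253]
tool_rot: [[-0.991, 0.13, -0.001], [0.13, 0.991, 0.0], [0.001, -0.0, -1.0]]
contact_force: [0.1, -0.1, 0.6]
finger_gap: 0.0379
grip_force: 0.0
```

Call:
jog_arm --deltas '[{"x": 0,"y": 0,"z": 2,"turn": 0},{"x": 0,"y": 0,"z": 4,"turn": 0},{"x": 0,"y": 0,"z": 6,"turn": 0},{"x": 0,"y": 0,"z": 8,"turn": 0},{"x": 0,"y": 0,"z": 8,"turn": 0},{"x": 0,"y": 0,"z": 8,"turn": 0},{"x": 0,"y": 0,"z": 8,"turn": 0}]'

```text
time_s: 5.57
ee_pos: [0.5274, 0.0261, 0.1178]
tool_rot: [[-0.991, 0.13, 0.0], [0.13, 0.991, -0.0], [-0.0, 0.0, -1.0]]
contact_force: [0.5, 0.0, 1.1]
finger_gap: 0.0381
grip_force: 0.3
```

Tips are inside the slot, below its rim, with light contact. Pressing on towards home.

Call:
jog_arm --deltas '[{"x": 0,"y": 0,"z": 2,"turn": 0},{"x": 0,"y": 0,"z": 4,"turn": 0},{"x": 0,"y": 0,"z": 6,"turn": 0},{"x": 0,"y": 0,"z": 8,"turn": 0},{"x": 0,"y": 0,"z": 8,"turn": 0},{"x": 0,"y": 0,"z": 8,"turn": 0}]'

```text
time_s: 6.07
ee_pos: [0.5274, 0.026, 0.1097]
tool_rot: [[-0.991, 0.13, 0.0], [0.13, 0.991, -0.0], [-0.0, 0.0, -1.0]]
contact_force: [0.1, 0.3, 2.0]
finger_gap: 0.0379
grip_force: 1.2
```

Call:
jog_arm --deltas '[{"x": 0,"y": 0,"z": 1,"turn": 0},{"x": 0,"y": 0,"z": 2,"turn": 0},{"x": 0,"y": 0,"z": 2,"turn": 0},{"x": 0,"y": 0,"z": 2,"turn": 0}]'

```text
time_s: 6.4
ee_pos: [0.5275, 0.026, 0.1092]
tool_rot: [[-0.991, 0.13, 0.0], [0.13, 0.991, -0.0], [-0.0, -0.0, -1.0]]
contact_force: [-4.0, 0.6, 9.1]
finger_gap: 0.0382
grip_force: 4.5
```

Home at z ≈ 0.109 with 9 N. I'll press a bit harder and turn clockwise (positive turn).

Call:
jog_arm --deltas '[{"x": 0,"y": 0,"z": 1,"turn": 0},{"x": 0,"y": 0,"z": 1.5,"turn": 0.05},{"x": 0,"y": 0,"z": 1.5,"turn": 0.1},{"x": 0,"y": 0,"z": 1.5,"turn": 0.15},{"x": 0,"y": 0,"z": 1.5,"turn": 0.2},{"x": 0,"y": 0,"z": 1.5,"turn": 0.25},{"x": 0,"y": 0,"z": 1.5,"turn": 0.3},{"x": 0,"y": 0,"z": 1.5,"turn": 0.35},{"x": 0,"y": 0,"z": 1.5,"turn": 0.4},{"x": 0,"y": 0,"z": 1.5,"turn": 0.45},{"x": 0,"y": 0,"z": 1.5,"turn": 0.5},{"x": 0,"y": 0,"z": 1.5,"turn": 0.5}]'

```text
time_s: 7.4
ee_pos: [0.5272, 0.0257, 0.109]
tool_rot: [[-0.807, 0.591, -0.001], [0.591, 0.807, -0.001], [0.0, -0.001, -1.0]]
contact_force: [-8.8, -0.8, 17.3]
finger_gap: 0.038
grip_force: 8.3
```

```bash
cat > s.py <<'E'
from plant import robot;import numpy as np
o=robot.get_obs();R=o["tool_rot"];print(o["ee_pos"],"cw",np.arctan2(R[0,1],R[1,1]),o["contact_force"],o["ft_torque"],o["joints"][[0,5]],o["time_s"])
E
python3 s.py
```

```text
[0.527167   0.0257202  0.10902684] cw 0.6322579338205321 [-8.81377937 -0.78280231 17.30009357] [-0.1236851   1.44279714 -0.06542575] [-0.05243809 -0.99057416] 7.4
```

Call:
jog_arm --deltas '[{"x": 0,"y": 0,"z": 0,"turn": 0.05},{"x": 0,"y": 0,"z": 0,"turn": 0.1},{"x": 0,"y": 0,"z": 0,"turn": 0.15},{"x": 0,"y": 0,"z": 0,"turn": 0.2},{"x": 0,"y": 0,"z": 0,"turn": 0.25},{"x": 0,"y": 0,"z": 0,"turn": 0.3},{"x": 0,"y": 0,"z": 0,"turn": 0.35},{"x": 0,"y": 0,"z": 0,"turn": 0.4},{"x": 0,"y": 0,"z": 0,"turn": 0.45},{"x": 0,"y": 0,"z": 0,"turn": 0.5},{"x": 0,"y": 0,"z": 0,"turn": 0.55},{"x": 0,"y": 0,"z": 0,"turn": 0.6},{"x": 0,"y": 0,"z": 0,"turn": 0.65},{"x": 0,"y": 0,"z": 0,"turn": 0.7},{"x": 0,"y": 0,"z": 0,"turn": 0.75},{"x": 0,"y": 0,"z": 0,"turn": 0.8},{"x": 0,"y": 0,"z": 0,"turn": 0.85},{"x": 0,"y": 0,"z": 0,"turn": 0.9},{"x": 0,"y": 0,"z": 0,"turn": 0.9}]'

```text
time_s: 8.98
ee_pos: [0.5263, 0.0257, 0.109]
tool_rot: [[-0.039, 0.999, -0.003], [0.999, 0.039, -0.001], [-0.001, -0.004, -1.0]]
contact_force: [-11.5, -0.8, 19.3]
finger_gap: 0.0379
grip_force: 9.5
```

```bash
python3 s.py
```

```text
[0.52630311 0.02571518 0.10900932] cw 1.5321328525368343 [-11.45571365  -0.81438071  19.26698225] [-0.31112437  2.09284328 -0.06043459] [-0.05241673 -0.0905945 ] 8.9833
```

Call:
jog_arm --deltas '[{"x": 0,"y": 0,"z": 0,"turn": 0.04},{"x": 0,"y": 0,"z": 0,"turn": 0.08},{"x": 0,"y": 0,"z": 0,"turn": 0.12},{"x": 0,"y": 0,"z": 0,"turn": 0.15},{"x": 0,"y": 0,"z": 0,"turn": 0.15}]'

```text
time_s: 9.4
ee_pos: [0.5286, 0.0259, 0.1091]
tool_rot: [[0.11, 0.994, 0.003], [0.994, -0.11, -0.001], [-0.0, 0.003, -1.0]]
contact_force: [-3.1, -0.4, 12.1]
finger_gap: 0.0381
grip_force: 7.2
```

```bash
python3 s.py
```

```text
[0.52861078 0.02590245 0.10910843] cw 1.6813815638418665 [-3.10322588 -0.37488179 12.09834435] [-0.09118232  0.69104493 -0.00565669] [-0.05227997  0.05846182] 9.4
```

Call:
jog_arm --deltas '[{"x": 0,"y": 0,"z": 0,"turn": 0.03},{"x": 0,"y": 0,"z": 0,"turn": 0.06},{"x": 0,"y": 0,"z": 0,"turn": 0.08},{"x": 0,"y": 0,"z": 0,"turn": 0.08}]'

```text
time_s: 9.73
ee_pos: [0.5292, 0.0266, 0.1092]
tool_rot: [[0.186, 0.983, 0.005], [0.983, -0.186, 0.0], [0.001, 0.004, -1.0]]
contact_force: [-0.6, 2.6, 10.9]
finger_gap: 0.0384
grip_force: 25.2
```

```bash
python3 s.py
```

```text
[0.52921396 0.02658755 0.10915491] cw 1.7574716612273544 [-0.58071401  2.56541328 10.90982273] [0.43626011 0.23213326 1.18852884] [-0.05141198  0.13504922] 9.7333
```

Torque jumped from about 0 to 1.2 N m with the slack taken up, so it's at the hard stop. I'll back off within the slack and rise.

Call:
jog_arm --deltas '[{"x": 0,"y": 0,"z": 0,"turn": -0.05},{"x": 0,"y": 0,"z": 0,"turn": -0.1},{"x": 0,"y": 0,"z": -1,"turn": -0.12},{"x": 0,"y": 0,"z": -4,"turn": -0.12},{"x": 0,"y": 0,"z": -8,"turn": -0.12},{"x": 0,"y": 0,"z": -14,"turn": -0.12},{"x": 0,"y": 0,"z": -22,"turn": -0.12},{"x": 0,"y": 0,"z": -50,"turn": -0.12},{"x": 0,"y": 0,"z": -90,"turn": -0.12},{"x": 0,"y": 0,"z": -130,"turn": -0.12},{"x": 0,"y": 0,"z": -170,"turn": -0.12},{"x": 0,"y": 0,"z": -180,"turn": -0.12}]'

```text
time_s: 10.73
ee_pos: [0.5298, 0.0258, 0.2949]
tool_rot: [[0.07, 0.997, 0.012], [0.998, -0.07, -0.001], [-0.0, 0.012, -1.0]]
contact_force: [0.4, -1.0, 1.1]
finger_gap: 0.038
grip_force: 0.0
```

Call:
jog_arm --deltas '[{"x": 0,"y": -40,"z": 0,"turn": 0},{"x": 0,"y": -80,"z": 0,"turn": 0},{"x": 0,"y": -120,"z": 0,"turn": 0},{"x": 0,"y": -160,"z": 0,"turn": 0},{"x": 0,"y": -170,"z": 0,"turn": 0},{"x": 0,"y": -170,"z": 0,"turn": 0},{"x": 0,"y": -170,"z": 0,"turn": 0}]'

```text
time_s: 11.32
ee_pos: [0.3576, 0.0379, 0.2865]
tool_rot: [[0.07, 0.998, 0.002], [0.998, -0.07, -0.0], [-0.0, 0.002, -1.0]]
contact_force: [-1.1, -0.4, 0.7]
finger_gap: 0.038
grip_force: 0.0
```

```bash
python3 s.py
python3 - <<'E'
from h import *
a=cv2.imread("pics/topcrop.png")
f=lambda i:cv2.resize(i,None,fx=4,fy=4,interpolation=cv2.INTER_CUBIC)
cv2.imwrite("pics/t3.png",f(imaging.snapshot("top")[:,:,::-1][115:260,225:365]))
cv2.imwrite("pics/s3.png",f(imaging.snapshot("scene")[:,:,::-1][120:265,280:440]))
E
```

```text
[0.35757708 0.0378825  0.28650137] cw 1.6409994695157317 [-1.07349658 -0.43311363  0.6589866 ] [ 0.02603468 -0.14315217 -0.01456721] [-0.04389418  0.02629969] 11.3167
```

View pics/t3.png

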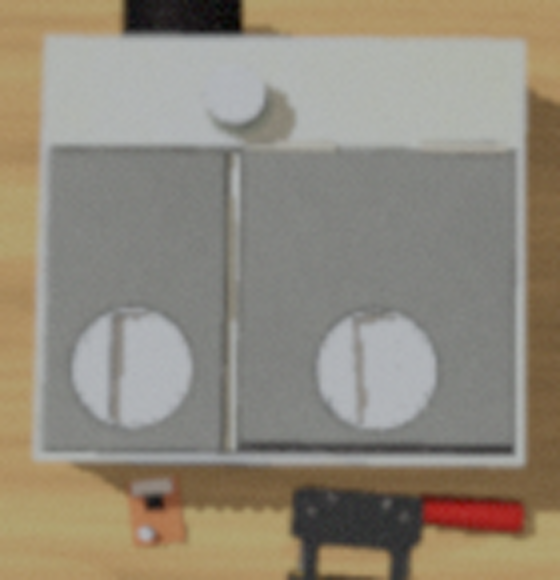

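View pics/s3.png

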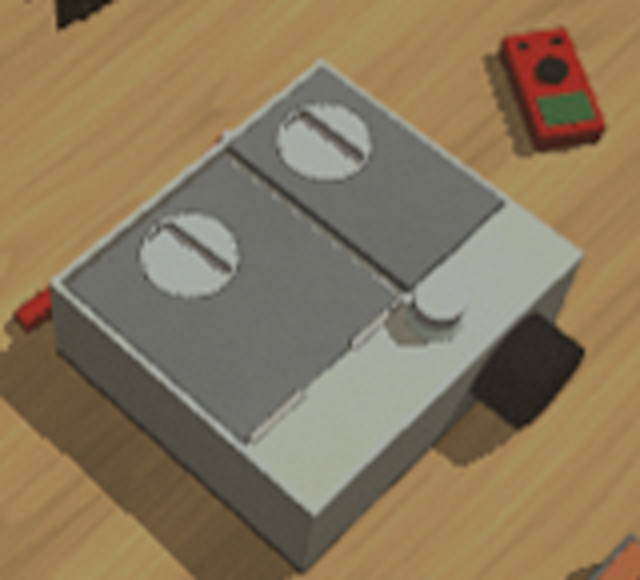

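Slot is now nearly along x and the door is flush. I'll check the final angle numerically against the cover's fastener.

```bash
cat > a.py <<'E'
from h import *
q=np.array([.6105,.0936,.0044]);R=np.array([[np.cos(q[2]),-np.sin(q[2])],[np.sin(q[2]),np.cos(q[2])]])
for n in("top","scene"):
    g=np.mean([cv2.cvtColor(imaging.snapshot(n),cv2.COLOR_RGB2GRAY).astype(float) for _ in range(6)],0)
    for nm,y in(("cover",.1025),("door",-.0675)):
        best=[]
        side=1 if n=="top" else -1
        for th in np.arange(1.3,1.75,.005):
            d=np.array([np.sin(th),np.cos(th)]);l=np.array([-d[1],d[0]])  # d: slot dir, cw from y ; l: ccw normal(+y when locked)
            for off in np.arange(-.020,.0205,.0005):
                P=np.array([[-.085,y]])+np.linspace(-.030,.030,60)[:,None]*d+off*l
                X=np.c_[P@R.T+q[:2],np.full(60,.1145)]
                uv=proj(n,X).astype(np.float32)
                best.append((cv2.remap(g.astype(np.float32),uv[None,:,0],uv[None,:,1],cv2.INTER_LINEAR).mean(),th,off))
        print(n,nm,min(best))
E
python3 a.py
```

```text
Traceback (most recent call last):
  File "a.py", line 13, in <module>
    uv=proj(n,X).astype(np.float32)
       ~~~~^^^^^
  File "h.py", line 9, in proj
    m=imaging.camera_model(n);return cv2.projectPoints(np.float64(X).reshape(-1,1,3),cv2.Rodrigues(m["R"])[0],m["t"],m["K"],m["dist_coeffs"])[0][:,0]
ValueError: time passes only in moves, steps and waits
```

```bash
sed -i 's/^def ray/import functools\nimaging_cm=functools.lru_cache(imaging.camera_model)\ndef ray/; s/imaging\.camera_model(n)/imaging_cm(n)/' h.py; python3 a.py
```

```text
top cover (np.float32(130.31892), np.float64(1.5549999999999946), np.float64(0.01450000000000003))
top door (np.float32(145.76129), np.float64(1.4999999999999958), np.float64(0.01350000000000003))
scene cover (np.float32(84.28329), np.float64(1.5649999999999944), np.float64(0.01350000000000003))
scene door (np.float32(86.5852), np.float64(1.5149999999999955), np.float64(0.01400000000000003))
```

The door fastener sits at about 1.50 rad. It was dragged about 0.06 back when I reversed while still pressing. I'll go back in, turn it to the stop with only a light press, and come out without dragging.

Call:
jog_arm --deltas '[{"x": 0,"y": 40,"z": 0,"turn": -0.05},{"x": 0,"y": 80,"z": 0,"turn": -0.11},{"x": 0,"y": 120,"z": 0,"turn": -0.11},{"x": 0,"y": 160,"z": 0,"turn": -0.11},{"x": 0,"y": 169,"z": 20,"turn": -0.11},{"x": 0,"y": 169,"z": 60,"turn": -0.11},{"x": 0,"y": 169,"z": 100,"turn": -0.11},{"x": 0,"y": 169,"z": 125,"turn": -0.11},{"x": 0,"y": 169,"z": 135,"turn": -0.11},{"x": 0,"y": 169,"z": 135,"turn": -0.11},{"x": 0,"y": 169,"z": 135,"turn": -0.11},{"x": 0,"y": 169,"z": 135,"turn": -0.11}]'

```text
time_s: 13.32
ee_pos: [0.5279, 0.0261, 0.154]
tool_rot: [[-0.04, 0.999, 0.004], [0.999, 0.04, -0.0], [-0.0, 0.004, -1.0]]
contact_force: [-1.4, -0.2, 0.3]
finger_gap: 0.038
grip_force: 0.0
```

```bash
python3 s.py
python3 - <<'E'
from plant import robot;import numpy as np
o=robot.get_obs();print(1000*o["tool_rot"].T@(np.array([.526,.0257,.12])-o["ee_pos"]))
E
```

```text
[0.52794277 0.0260696  0.15395759] cw 1.5307973748193444 [-1.39210521 -0.21041828  0.3467237 ] [ 0.00059908 -0.11285177  0.00972963] [-0.05224998 -0.09225523] 13.3167
[-0.27852924 -2.10568535 33.94874629]
```

Call:
jog_arm --deltas '[{"x": -0.3,"y": -2,"z": 15,"turn": 0},{"x": -0.3,"y": -2,"z": 28,"turn": 0},{"x": -0.3,"y": -2,"z": 36,"turn": 0},{"x": -0.3,"y": -2,"z": 41,"turn": 0},{"x": -0.3,"y": -2,"z": 43,"turn": 0},{"x": -0.3,"y": -2,"z": 43,"turn": 0},{"x": -0.3,"y": -2,"z": 43,"turn": 0}]'

```text
time_s: 13.9
ee_pos: [0.5246, 0.0258, 0.1092]
tool_rot: [[-0.04, 0.999, 0.0], [0.999, 0.04, 0.0], [-0.0, 0.0, -1.0]]
contact_force: [-3.8, 0.1, 4.0]
finger_gap: 0.0382
grip_force: 2.5
```

Call:
jog_arm --deltas '[{"x": 0,"y": 0,"z": 1,"turn": 0},{"x": 0,"y": 0,"z": 1.5,"turn": 0},{"x": 0,"y": 0,"z": 1.5,"turn": 0},{"x": 0,"y": 0,"z": 1.5,"turn": 0}]'

```text
time_s: 14.23
ee_pos: [0.5246, 0.0258, 0.1091]
tool_rot: [[-0.04, 0.999, 0.0], [0.999, 0.04, -0.0], [-0.0, 0.0, -1.0]]
contact_force: [-6.4, 0.3, 12.3]
finger_gap: 0.038
grip_force: 6.1
```

Pressed home at 12 N. Turning to the stop.

Call:
jog_arm --deltas '[{"x": 0,"y": 0,"z": 0,"turn": 0.04},{"x": 0,"y": 0,"z": 0,"turn": 0.08},{"x": 0,"y": 0,"z": 0,"turn": 0.12},{"x": 0,"y": 0,"z": 0,"turn": 0.16},{"x": 0,"y": 0,"z": 0,"turn": 0.19},{"x": 0,"y": 0,"z": 0,"turn": 0.19}]'

```text
time_s: 14.73
ee_pos: [0.5264, 0.0265, 0.1092]
tool_rot: [[0.15, 0.989, 0.005], [0.989, -0.15, 0.001], [0.002, 0.005, -1.0]]
contact_force: [-1.3, 2.8, 7.4]
finger_gap: 0.038
grip_force: 7.3
```

```bash
python3 s.py
```

```text
[0.52644655 0.02648036 0.10920067] cw 1.721189798106182 [-1.25801743  2.8239971   7.43697728] [0.4783218  0.06120253 0.23400991] [-0.05256154  0.09711052] 14.7333
```

Call:
jog_arm --deltas '[{"x": 0,"y": 0,"z": -0.5,"turn": 0.02},{"x": 0,"y": 0,"z": -0.5,"turn": 0.04},{"x": 0,"y": 0,"z": -0.5,"turn": 0.04}]'

```text
time_s: 14.98
ee_pos: [0.5265, 0.0265, 0.1092]
tool_rot: [[0.187, 0.982, 0.005], [0.982, -0.187, 0.001], [0.002, 0.005, -1.0]]
contact_force: [2.7, 4.4, 5.8]
finger_gap: 0.0378
grip_force: 23.5
```

```bash
python3 s.py
```

```text
[0.52648789 0.02654104 0.10921164] cw 1.7584594104950189 [2.66763044 4.44604226 5.81319973] [ 0.82494652 -0.38431154  1.26371131] [-0.05216113  0.13499071] 14.9833
```

Call:
jog_arm --deltas '[{"x": 0,"y": 0,"z": -0.5,"turn": -0.02},{"x": 0,"y": 0,"z": -1.5,"turn": -0.035},{"x": 0,"y": 0,"z": -3.5,"turn": -0.04},{"x": 0,"y": 0,"z": -5,"turn": -0.04},{"x": 0,"y": 0,"z": -5,"turn": -0.08},{"x": 0,"y": 0,"z": -5,"turn": -0.12},{"x": 0,"y": 0,"z": -5,"turn": -0.12},{"x": 0,"y": 0,"z": -12,"turn": -0.12},{"x": 0,"y": 0,"z": -25,"turn": -0.12},{"x": 0,"y": 0,"z": -60,"turn": -0.12},{"x": 0,"y": 0,"z": -100,"turn": -0.12},{"x": 0,"y": 0,"z": -140,"turn": -0.12},{"x": 0,"y": 0,"z": -180,"turn": -0.12}]'

```text
time_s: 16.07
ee_pos: [0.5239, 0.0256, 0.2904]
tool_rot: [[0.071, 0.997, 0.001], [0.997, -0.071, -0.0], [-0.0, 0.001, -1.0]]
contact_force: [0.9, -0.8, -0.4]
finger_gap: 0.0382
grip_force: 0.0
```

Call:
jog_arm --deltas '[{"x": 0,"y": -40,"z": 0,"turn": 0},{"x": 0,"y": -80,"z": 0,"turn": 0},{"x": 0,"y": -120,"z": 0,"turn": 0},{"x": 0,"y": -160,"z": 0,"turn": 0},{"x": 0,"y": -170,"z": 0,"turn": 0},{"x": 0,"y": -170,"z": 0,"turn": 0},{"x": 0,"y": -170,"z": 0,"turn": 0}]'

```text
time_s: 16.65
ee_pos: [0.3548, 0.0376, 0.2886]
tool_rot: [[0.071, 0.998, 0.004], [0.998, -0.071, -0.0], [-0.0, 0.004, -1.0]]
contact_force: [0.2, -0.3, -0.8]
finger_gap: 0.038
grip_force: 0.0
```

```bash
python3 a.py; python3 s.py
python3 - <<'E'
from h import *
f=lambda n,x,y:imaging.snapshot(n)[:,:,::-1][y:y+145,x:x+140]
cv2.imwrite("pics/f4.png",cv2.resize(np.hstack([f("top",225,115),f("scene",280,120)]),None,fx=2.8,fy=2.8,interpolation=cv2.INTER_CUBIC))
E
```

```text
top cover (np.float32(130.014), np.float64(1.5549999999999946), np.float64(0.01450000000000003))
top door (np.float32(145.05295), np.float64(1.5749999999999942), np.float64(0.01400000000000003))
scene cover (np.float32(84.06454), np.float64(1.5649999999999944), np.float64(0.01350000000000003))
scene door (np.float32(87.01936), np.float64(1.5749999999999942), np.float64(0.01400000000000003))
[0.35479143 0.03763827 0.2870178 ] cw 1.6408921718550313 [-0.1113354  -0.29984585 -0.2688756 ] [-0.05057045 -0.13514391 -0.00612697] [-0.04512286  0.02497359] 17.25
```

View pics/f4.png

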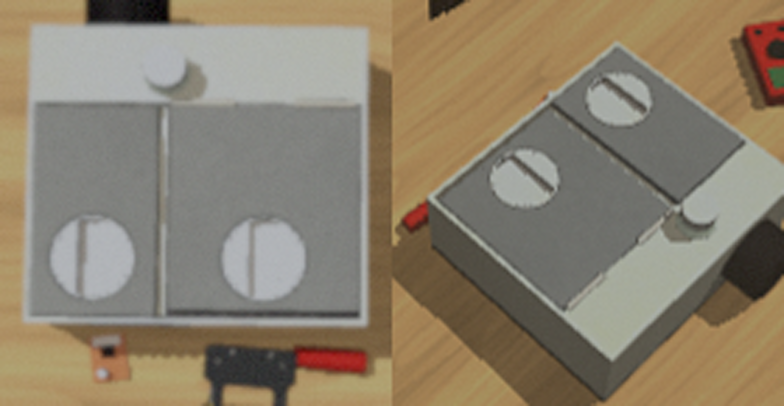

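The picture shows both slots parallel along x (door's at pixel (250,258), cover's at (82,258)), the door flush, and nothing else moved. The door fastener measures 1.57, at its stop.

```bash
python3 -c "
from plant import robot
print(robot.hand_in())"
```

```text
the job is handed in; nothing more can be done
None
```

The door is pressed home and locked: its fastener measures about 1.57 rad, at the stop. The cover's fastener and the loose items in view are undisturbed. It took a second light-press turn, because my first release dragged the fastener back about 0.06 rad. I handed the job in at about 17 s, and no verdict was shown.

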